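# Set the taper jig with its stay arm

### The job

Set the opening of the taper jig: take the stay arm by its knob, swing it and the fence round, and drop the stay's third hole, counted from the knob, over the peg so that the stay lies fully down and level, then let go. The peg does not stand exactly in the middle of its block, so feel for it and never lean hard on it; leave everything else on the bench where it is.

Things in the scene. Friction and masses are not known exactly. Their poses are not given: they have to be found in the camera images.
- jig: taper jig, fixed to the bench: plywood board 280 (x) x 370 (y) x 12 thick, a fixed wooden fence along its +x edge. Origin on the board's underside near its middle, z up. The swinging fence's upright hinge pin stands at x = +60, y = +150 in this frame. (mm)
- fence (a joint): opening angle (rad, 0 to 0.7) of the swinging fence, a wooden batten 245 long, 18 wide, top 35.5 above the bench. At 0 it runs from the hinge pin along the jig's -y; as the angle grows its free end swings towards the jig's -x. Stiff: it stays where it is left and takes 1 to 2 N at the free end to move. (mm)
- stay: stay arm, a steel strip 192 x 34 x 5, pivoted on the swinging fence near its free end, 220 from the hinge pin. Origin at that pivot, on the strip's underside, always 37 above the bench; the strip runs along its own -x, its z is up when level. It swivels freely and passes over board, block and fence untouched; only the peg can hold it up. Starts swung aside, level. (mm)
- stay_knob (a point): upright round wooden knob on the stay, 18 diameter, 40 tall, 165 from the stay's origin; grip it from above. This point is on its axis, 25 above the strip's upper face (30 above its underside). Lifting it (up to 0.5 rad) tips the stay about its origin; let go, the stay (about 0.2 kg) drops to level and stops there. (mm)
- third_hole (a point): centre of the stay's third hole counted from the knob, at half the strip's thickness. The stay has four round holes, 11.5 diameter, on its middle line, 132, 108, 84 (this one) and 60 from its origin. (mm)
- peg_block: aluminium block 36 x 36 on the jig's board (jig x -100, y -60), axes as the jig's; origin under its centre 12 above the bench, top 34 above. On it stands a steel peg, 8 diameter, flat top (edge bevelled 0.8) 47 above the bench: 10 above the level stay's underside. It is clamped in an oversize hole, up to 7 off the block's centre in x and in y, each time elsewhere, unmeasured. (mm)
- steel_rule: bystander: steel rule, 300 x 26 x 3, lying flat, long side along its x; origin under its centre (mm)
- knife: bystander: craft knife, 140 long, 10 thick, lying along its x; origin under its centre (mm)
- square: bystander: engineer's square, dark stock 100 x 20 x 16 along x, thin blade 150 long along y from near its +x end; origin under its centre (mm)
- glue_bottle: bystander: white glue bottle, 44 diameter, 120 tall, standing; origin under its centre (mm)
- sanding_block: bystander: rounded wooden sanding block, 90 x 35 x 30; origin under its centre (mm)
- weight: bystander: brass weight, 34 diameter, 40 tall, standing on the jig's board at the hinge end; origin under its centre (mm)

How it is judged:
At the end, for the whole second after the job is handed in: The third hole from the knob is over the peg (its centre within 12.5 mm of the block's centre, level distance) and the stay lies fully down, level within 0.02 rad, at rest (under 0.05 rad/s) (horizontal distance between third_hole and peg_block below 0.0125 m and angle between stay's own z axis and vertical below 0.02 rad and angular speed of stay below 0.05 rad/s); the robot touches nothing.
It fails at once if the stay is pressed against the peg with more than 25 N (contact force between stay and peg_block above 25 N).
It fails at once if a bystander is moved by more than 15 mm (distance of any of steel_rule, knife, square, glue_bottle, sanding_block, weight from where it was at the start of the episode above 0.015 m).
It also fails if it takes over 64 s, if anything falls off the work surface, if the arm or the gripper's body presses on something with over 40 N, if the wrist force passes 120 N, or if a joint passes its speed limit or range.

### The arm

A 6-joint arm with a two-finger parallel gripper is mounted at the origin on the work surface. World frame = base frame: x ahead of the robot, y to its left, z up, the work surface at z = 0. Lengths are in m, angles in rad, forces in N, time in s.
With the tool pointing down it reaches from about 0.35 to 0.975 m from the base axis. Payload 4.9 kg.
Tool frame: the origin (TCP) lies midway between the tips of the shut fingers; the grasp point (between the pads) lies 19 mm behind it; z points along the fingers, y is the line along which they close (so a half turn about z gives the same grasp; the last joint's range is limited). The gripper opens to 85 mm and grips with 20 to 120 N. Pads are 22 mm wide; open, the fingers measure 114 mm over their backs; the gripper's body (76 mm by 85 mm) begins 54 mm behind the grasp point. The pads swing forward as they close: fully open they stand 13 mm farther back than shut.
Start: joints at [-1.369, 0.053, 1.613, -0, 1.476, -0.119], TCP at [0.197, -0.593, 0.231] pointing down, gripper open.
Joint ranges: [-3.01, 3.01], [-1.01, 2.22], [0.06, 2.58], [-1.02, 4.17], [0.09, 2.62], [-3.14, 3.14]. Speed limits (rad/s): [2.57, 2.57, 3.14, 3.14, 3.14, 3.14].

### API

Orientations are given as a unit quaternion [w, x, y, z].
In Python, from plant import state, grab_frame, job_done, cut_out, place_of gives the robot as it stands.
- The arm moves only by the tool jog_arm, never from a script. Its argument "motion" is text: rows parted by semicolons, each of 7 numbers parted by spaces: the opening in per cent of the stroke, from 0 (shut) to 100 (fully open), then the shift along the tool's x, y, z as a fraction of full scale, then the turn, a rotation vector about the tool's x, y, z as a fraction of full scale. A call has exactly 5 rows; each row is the pose to reach, as a shift and turn from the pose commanded when the call began, along the tool's axes at that moment; what a row does not reach only later rows make up. Full scale, the value 1, is 50 cm for a shift and 1.5 rad for a turn. A row lasts 1/8 s, in which the tool goes at most 62.5 mm and 10.7 degrees, less where a joint would pass 70% of its speed; a pose out of reach is approached as far as the arm can. A call with a number of a shift or a turn outside -1 to 1 is refused whole. A call with a gripper value outside its range is refused whole. The fingers move at their own pace and stop on an object; the grip force is fixed at half the most. Time passes only in rows, so rows that repeat a pose let the fingers close, or fill a call up. It gives the time, the measured TCP pose, the force, the opening and the grip force at its end, in the units of the state.
- state(): the state, without advancing time (a new reading comes with each control period).
- grab_frame(name): name is "scene" or "top" or "wrist"; returns a dict with "color" (384x512x3 uint8, red, green, blue), "range_z" (384x512 float32, m along the optical axis (not along the pixel's ray), 0 where there is no reading), "intrinsics" (3x3 intrinsics, pixels), "world_from_camera" (4x4, takes a point from camera to world coordinates). Camera axes: x right, y up, looking along -z (the intrinsics and any distortion apply to the point x, -y, -z); pixel columns grow to the right and rows downward; lengths in m; the calibration is good to about 2 mm. A picture is of the moment at which its call begins.
- job_done(): hands the job in; it is judged then, once.
Trained networks look in the newest picture that a camera, given by its name, has taken for a name from the list of things; names that differ only in an ending like _2 or _b are one class to them, and where a whole thing is asked for, a point or a joint stands for the part that bears it (a point fixed in the world has none). Each returns a list of dicts, best first, with "p" (0 to 1); they miss things now and then, are a little off and sometimes report something else, mostly with a low value. They report only what shows in the picture. A call takes as long as a camera call.
- cut_out(camera, thing): "pixels" (384x512 bool, what is visible of it).
- place_of(camera, thing): "at" ([x, y, z] in m, in world coordinates, good to about 4 mm: a listed point, or the origin of a listed thing).
The state is a dict: "time": time; "joint_pos": joint angles; "joint_vel": joint speeds; "joint_efforts": joint torques, N m; "tool_pos": TCP position; "tool_rot": TCP orientation; "contact_force": force on the tool from outside, world axes, zero at the start; "ft_torque": the same for the moment, N m; "gripper_width": opening from 0.0 (shut) to 1.0 (fully open); "grasp_force": force on a finger pad.
Only numpy, scipy, OpenCV 4.12 (cv2) and the standard library are available. Lean on these libraries where they do the work, as an engineer would, in place of code of your own. Each camera call takes 0.05 s, during which the arm holds its last target. There are 200 camera calls.

## Working session

There is one attempt and no reset: what is moved stays moved. The work goes in short steps, Python scripts to look and compute and a tool call to move; the robot and the scene stay as the last step left them, time stands still between calls to the robot, and variables do not carry over. Pictures are saved under pics/ and viewed, at most 10 in all, crops included, and the job is handed in when it is done.

Besides the shell and the picture viewer there is one more tool, called as name(argument=value, ...) on one line, values as JSON. jog_arm: Moves the arm, as the interface text tells. Shift numbers are shares of 50 cm and turn numbers shares of 1.5 rad, none past 1 either way. Its arguments: {"type":"object","properties":{"motion":{"type":"string"}},"required":["motion"]}

```bash
mkdir -p pics; cat > h.py <<'E'
import numpy as np, cv2
from plant import *
def px2w(f,u,v,z=None):
    K=f["intrinsics"];T=f["world_from_camera"]
    d=f["range_z"][int(round(v)),int(round(u))]
    r=np.array([(u-K[0,2])/K[0,0],-(v-K[1,2])/K[1,1],-1])
    if z is None: return T[:3,:3]@(r*d)+T[:3,3]
    R=T[:3,:3]@r; s=(z-T[2,3])/R[2]; return T[:3,3]+s*R
E
python3 - <<'E'
from h import *
for c in ["top","scene"]:
    f=grab_frame(c); np.savez(""+c,**f); cv2.imwrite(f"pics/{c}1.png",f["color"][:,:,::-1])
    for t in ["jig","stay","stay_knob","third_hole","peg_block","fence","glue_bottle","weight","sanding_block","knife","square","steel_rule"]:
        try: r=place_of(c,t); print(c,t,[(np.round(x["at"],4),round(x["p"],2)) for x in r[:2]])
        except Exception as e: print(t,e)
print(state())
E
```

```text
top jig [(array([ 0.6358,  0.0575, -0.0045]), 0.66)]
top stay [(array([ 0.676 , -0.0139,  0.0363]), 0.58)]
top stay_knob [(array([ 0.6145, -0.1613,  0.0679]), 0.69)]
top third_hole [(array([ 0.645 , -0.0898,  0.0337]), 0.79)]
top peg_block []
fence it knows: glue_bottle, jig, knife, peg_block, sanding_block, square, stay, stay_knob, steel_rule, third_hole, weight
top glue_bottle [(array([ 0.5904,  0.4936, -0.0037]), 0.8)]
top weight [(array([0.5633, 0.1604, 0.0138]), 0.68), (array([ 0.6791, -0.0123,  0.035 ]), 0.55)]
top sanding_block [(array([ 0.5258, -0.4127, -0.0021]), 0.61)]
top knife [(array([ 0.4711, -0.2554,  0.001 ]), 0.72)]
top square [(array([ 0.4242,  0.4399, -0.0015]), 0.7)]
top steel_rule [(array([ 0.6587, -0.3015,  0.0026]), 0.78)]
scene jig []
scene stay [(array([ 0.674 , -0.0104,  0.0337]), 0.92)]
scene stay_knob [(array([ 0.6098, -0.1631,  0.0697]), 0.72)]
scene third_hole [(array([ 0.6413, -0.0867,  0.0398]), 0.86)]
scene peg_block [(array([ 0.5497, -0.0152,  0.0128]), 0.69), (array([ 0.5264, -0.4086,  0.0014]), 0.31)]
fence it knows: glue_bottle, jig, knife, peg_bl
[... 570 characters left out ...]
892e+00,  5.27028811e-02,  1.61289247e+00,  1.65768694e-05,
        1.47600622e+00, -1.18932991e-01]), 'joint_vel': array([-6.44838656e-04, -8.27097371e-05, -1.46234291e-03,  1.49066820e-03,
        4.15940359e-04, -1.41699672e-03]), 'joint_efforts': array([-9.91286215e-04, -3.93689275e+01, -3.70461202e+01, -2.49080504e-04,
        6.04170637e-04, -4.31520931e-06]), 'tool_pos': array([ 0.19710226, -0.59308917,  0.23130629]), 'tool_rot': array([-4.79807535e-06,  9.87165966e-01,  1.59697701e-01,  8.05931185e-06]), 'contact_force': array([-0.6379604 , -0.04523145, -0.29319048]), 'ft_torque': array([-0.03398005, -0.03537895, -0.00688072]), 'grasp_force': 0.0, 'gripper_width': 1.0002883734255539}
```

View pics/top1.png

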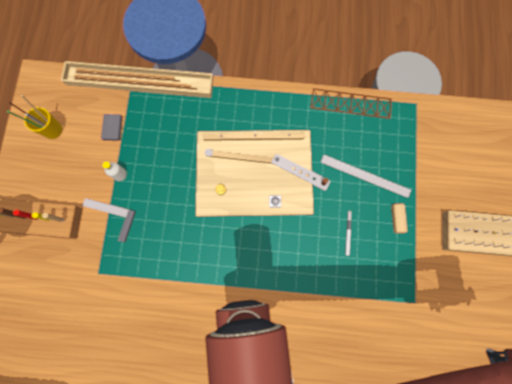

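The top view shows the board at (196–313, 131–216) with the fixed fence on its upper edge. The stay runs from its pivot (277,159) to the knob (325,184), and the peg block is at (275,201). Next I'll fit the jig pose.

```bash
python3 - <<'E'
from h import *
f=grab_frame("top"); m=cut_out("top","jig")[0]["pixels"].astype(np.uint8)
print(m.sum()); c=max(cv2.findContours(m,cv2.RETR_EXTERNAL,cv2.CHAIN_APPROX_NONE)[0],key=cv2.contourArea)
P=np.array([px2w(f,*p[0],z=.012)[:2] for p in c],np.float32)
print(cv2.minAreaRect(P*1000), cv2.boxPoints(cv2.minAreaRect(P*1000)))
for t in["stay","stay_knob"]:
    m=cut_out("top",t)[0]["pixels"]; ys,xs=np.nonzero(m)
    P=np.array([px2w(f,x,y,z=.042)[:2] for x,y in zip(xs,ys)],np.float32)
    print(t,cv2.minAreaRect(P*1000))
print(px2w(f,275,201),px2w(f,275,201,z=.047),f["world_from_camera"][:3,3],f["intrinsics"][0])
w=grab_frame("wrist"); print(w["world_from_camera"].round(3),w["intrinsics"]); 
T=w["world_from_camera"]; s=state()
from scipy.spatial.transform import Rotation as R
Rt=R.from_quat(s["tool_rot"],scalar_first=True).as_matrix(); print("cam in tool",(Rt.T@(T[:3,3]-s["tool_pos"])).round(4)); print((Rt.T@T[:3,:3]).round(3)); print("tool",Rt.round(3))
s=grab_frame("scene")["color"]; cv2.imwrite("pics/s.png",cv2.resize(s[:,:,::-1],(768,576),interpolation=cv2.INTER_CUBIC))
E
```

```text
9674
((637.775634765625, 31.590911865234375), (286.7261657714844, 421.6277770996094), 6.9049248695373535) [[ 470.10788  223.64034]
 [ 520.7969  -194.92937]
 [ 805.44336 -160.45851]
 [ 754.7544   258.1112 ]]
stay ((639.5020141601562, -91.26699829101562), (186.14443969726562, 38.02031707763672), 67.63834381103516)
stay_knob ((642.3645629882812, -88.15839385986328), (188.6045379638672, 36.82994842529297), 67.19023132324219)
[ 0.53853444 -0.01662716  0.04744872] [ 0.53861711 -0.01663864  0.047     ] [0.31785011 0.01401416 1.24531304] [393.77229772   0.         260.10544632]
[[ 0.315  0.9    0.302  0.274]
 [-0.949  0.299  0.1   -0.568]
 [-0.    -0.318  0.948  0.373]
 [ 0.     0.     0.     1.   ]] [[297.33097245   0.         260.67140502]
 [  0.         297.33097245 191.49262393]
 [  0.           0.           1.        ]]
cam in tool [ 0.0809  0.0004 -0.1417]
[[-0.     0.948  0.318]
 [ 1.     0.     0.   ]
 [ 0.     0.318 -0.948]]
tool [[ 0.949  0.315 -0.   ]
 [ 0.315 -0.949  0.   ]
 [-0.    -0.    -1.   ]]
```

View pics/s.png

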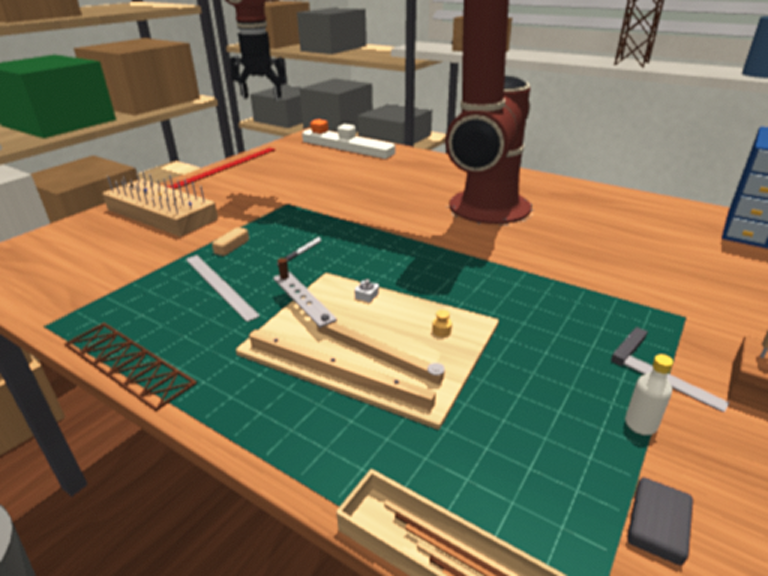

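The scene view shows the same layout: knob at (283,268), block with peg at (367,290), and nothing between them. I'll fit the jig from its corners and plan the first move.

```bash
cat >> h.py <<'E'
from scipy.spatial.transform import Rotation as Rn
def tool():
    s=state(); return s["tool_pos"],Rn.from_quat(s["tool_rot"],scalar_first=True).as_matrix()
def plan(p,yaw,pitch=0):
    """row numbers to bring the TCP to p, tool x at yaw, tilted about world axis z x toolx by pitch (tool x end down +)"""
    t,R=tool()
    x=np.array([np.cos(yaw),np.sin(yaw),0]);y=np.array([np.sin(yaw),-np.cos(yaw),0]);z=np.array([0,0,-1.])
    G=np.column_stack([x,y,z]); G=Rn.from_rotvec(-y*pitch).as_matrix()@G
    d=R.T@(np.array(p)-t)/.5; r=Rn.from_matrix(R.T@G).as_rotvec()/1.5
    print("plan",d.round(3),r.round(3)); return d,r
E
python3 - <<'E'
from h import *
f=dict(np.load("top.npz"))
hsv=cv2.cvtColor(f["color"],cv2.COLOR_RGB2HSV); g=f["color"][:,:,::-1]
c=g[120:225,185:345]; cv2.imwrite("pics/c.png",cv2.resize(c,None,fx=5,fy=5,interpolation=cv2.INTER_CUBIC))
W=[px2w(f,*p,z=.012) for p in[(197,131),(309,131),(313,216),(196,216)]]
print(np.round(W,3))
plan([0.60,-0.11,0.26],np.radians(50))
E
```

```text
[[ 0.756  0.259  0.012]
 [ 0.79  -0.11   0.012]
 [ 0.508 -0.141  0.012]
 [ 0.474  0.227  0.012]]
plan [ 1.069 -0.663 -0.057] [-0.    -0.    -0.368]
```

View pics/c.png

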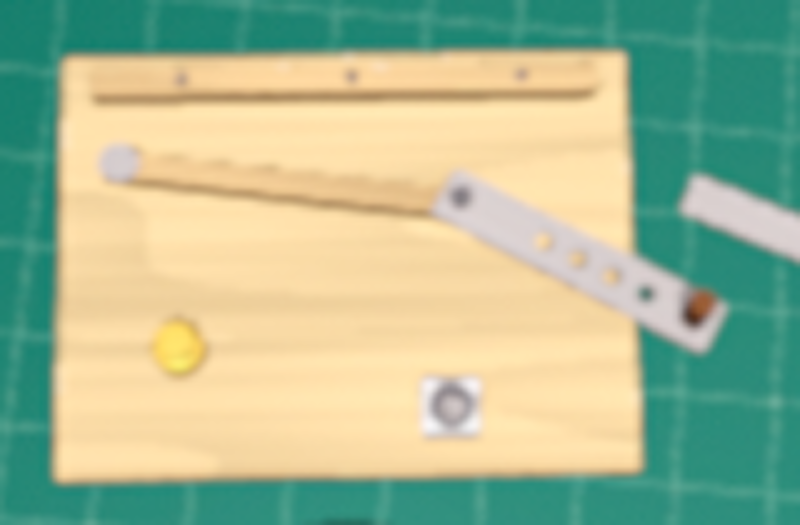

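The board corners put the jig at about (0.632, 0.059) with a yaw near 5.5°, so the block is at about (0.538, −0.011). Moving over the knob now.

jog_arm(motion="100 0.106 -0.066 -0.006 0 0 -0.037; 100 0.212 -0.132 -0.012 0 0 -0.074; 100 0.318 -0.198 -0.018 0 0 -0.11; 100 0.424 -0.264 -0.024 0 0 -0.147; 100 0.53 -0.33 -0.03 0 0 -0.184")

```text
time: 2.12
tool_pos: [0.3975, -0.3514, 0.2467]
tool_rot: [0.0, 0.956, 0.295, 0.0]
contact_force: [0.5, -0.0, -0.1]
gripper_width: 1.006
grasp_force: 0.0
```

```bash
python3 - <<'E'
from h import *
plan([0.60,-0.11,0.26],np.radians(50))
E
```

```text
plan [ 0.606 -0.171 -0.027] [ 0.001 -0.    -0.183]
```

jog_arm(motion="100 0.12 -0.034 -0.005 0 0 -0.037; 100 0.24 -0.068 -0.01 0 0 -0.074; 100 0.36 -0.103 -0.016 0 0 -0.11; 100 0.48 -0.137 -0.022 0 0 -0.147; 100 0.606 -0.171 -0.027 0 0 -0.183")

```text
time: 2.75
tool_pos: [0.5984, -0.1123, 0.2602]
tool_rot: [0.0, 0.906, 0.423, 0.0]
contact_force: [0.8, -0.5, -0.2]
gripper_width: 1.003
grasp_force: 0.0
```

```bash
python3 - <<'E'
from h import *
f=grab_frame("wrist"); np.savez("w1",**f)
for t in ["stay","stay_knob","third_hole","peg_block"]:
    print(t,[(np.round(x["at"],4),round(x["p"],2)) for x in place_of("wrist",t)[:2]])
print(tool()[0])
cv2.imwrite("pics/w1.png",cv2.resize(f["color"][:,:,::-1],(768,576),interpolation=cv2.INTER_CUBIC))
E
```

```text
stay []
stay_knob [(array([ 0.6135, -0.1652,  0.0639]), 0.8), (array([ 0.5385, -0.0193,  0.014 ]), 0.23)]
third_hole [(array([ 0.6459, -0.0885,  0.0403]), 0.79)]
peg_block [(array([ 0.5409, -0.0164,  0.0133]), 0.6)]
[ 0.5970962  -0.11412656  0.25949502]
```

View pics/w1.png

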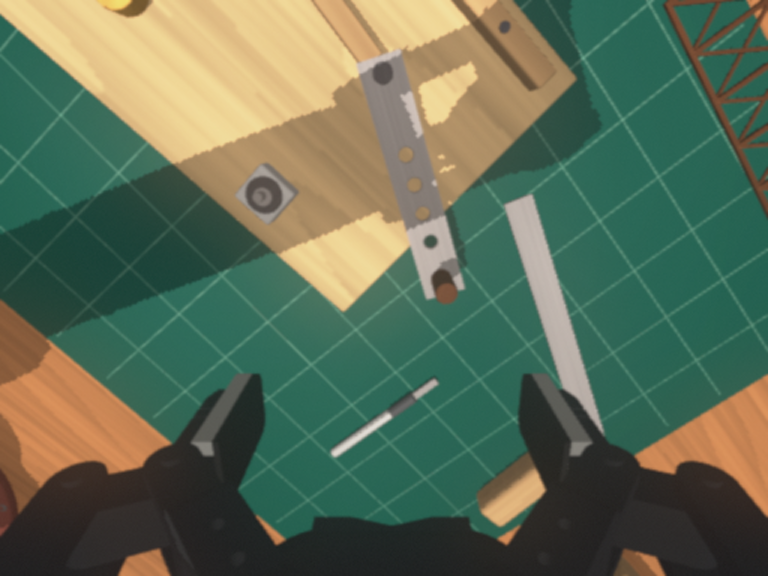

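The wrist view (at 1.5× scale) shows the pivot at (382,72), the holes at (406,155), (415,185), (422,213) and (431,241), the knob top at (446,293) and the peg top at about (263,197). I'll turn these into positions.

```bash
python3 - <<'E'
from h import *
f=dict(np.load("w1.npz"))
g=f["color"][:,:,::-1][100:160,145:210]
cv2.imwrite("pics/peg.png",cv2.resize(g,None,fx=9,fy=9,interpolation=cv2.INTER_CUBIC))
w=lambda u,v,z: px2w(f,u/1.5,v/1.5,z)
Q=w(382,72,.042); K=w(446,293,.082)
hs=[w(*p,.0395) for p in[(406,155),(415,185),(422,213),(431,241)]]
print("Q",Q,"K",K,"QK",np.linalg.norm((K-Q)[:2]))
for h in hs: print(h.round(4),np.linalg.norm((h-Q)[:2]).round(4))
print("peg",w(263,197,.047)); print("blk",[w(*p,.034).round(4) for p in[(236,194),(263,163),(298,193),(271,224)]])
v=(K-Q); print("dir",np.degrees(np.arctan2(v[1],v[0])))
print("depth knob",px2w(f,446/1.5,293/1.5),"peg",px2w(f,263/1.5,197/1.5))
E
```

```text
Q [ 0.67472797 -0.01109228  0.042     ] K [ 0.61057669 -0.16284593  0.082     ] QK 0.16475605071921268
[ 0.6512 -0.0676  0.0395] 0.0612
[ 0.6422 -0.0899  0.0395] 0.0853
[ 0.6325 -0.1109  0.0395] 0.1083
[ 0.6237 -0.1337  0.0395] 0.1328
peg [ 0.54501431 -0.01952599  0.047     ]
blk [array([ 0.5261, -0.0026,  0.034 ]), array([5.602e-01, 5.000e-04, 3.400e-02]), array([ 0.5652, -0.0344,  0.034 ]), array([ 0.5305, -0.0383,  0.034 ])]
dir -112.91538702410787
depth knob [ 0.61038759 -0.1633837   0.08047268] peg [ 0.54385917 -0.01918882  0.04310217]
```

View pics/peg.png

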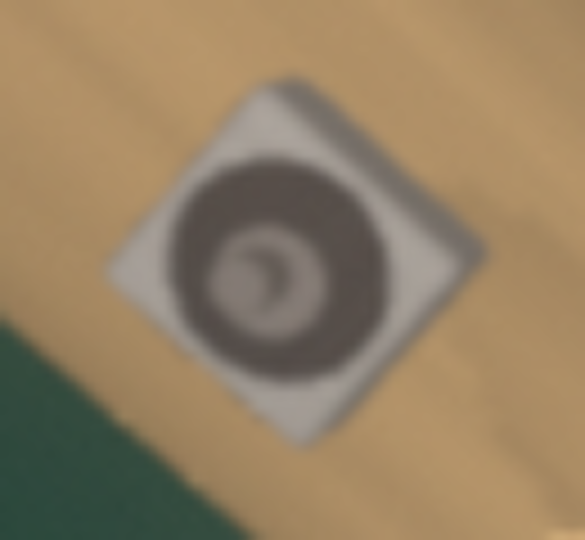

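```bash
python3 - <<'E'
from h import *
f=dict(np.load("w1.npz"))
w=lambda u,v,z: px2w(f,(u+.5)/9-.5+145,(v+.5)/9-.5+100,z)
print("peg top",w(248,287,.047)); b=[w(*p,.034) for p in[(265,82),(107,265),(303,445),(455,262)]]; print(np.round(b,4),np.mean(b,0)); print("disc",w(267,282,.036),w(278,268,.034))
plan([0.534,-0.031,0.10],np.radians(50))
E
```

```text
peg top [ 0.54201281 -0.01717763  0.047     ]
[[ 0.559   0.0015  0.034 ]
 [ 0.5255 -0.0016  0.034 ]
 [ 0.5284 -0.0361  0.034 ]
 [ 0.5619 -0.0316  0.034 ]] [ 0.54371217 -0.01694914  0.034     ]
disc [ 0.54110043 -0.01733026  0.036     ] [ 0.54298087 -0.01678419  0.034     ]
plan [ 0.046 -0.203  0.319] [-0.     0.    -0.001]
```

jog_arm(motion="100 0.015 -0.068 0.1 0 0 0; 100 0.03 -0.135 0.2 0 0 0; 100 0.046 -0.203 0.3 0 0 0; 100 0.046 -0.203 0.319 0 0 0; 100 0.046 -0.203 0.319 0 0 0")

```text
time: 3.62
tool_pos: [0.5345, -0.0324, 0.1005]
tool_rot: [0.0, 0.907, 0.421, 0.0]
contact_force: [0.1, 0.3, 0.7]
gripper_width: 1.0
grasp_force: 0.0
```

```bash
python3 - <<'E'
from h import *
f=grab_frame("wrist"); np.savez("w2",**f)
print(tool()[0]); t,R=tool();T=f["world_from_camera"]; print((R.T@(T[:3,3]-t)).round(4))
cv2.imwrite("pics/peg2.png",cv2.resize(f["color"][:,:,::-1][130:260,190:330],None,fx=4,fy=4,interpolation=cv2.INTER_CUBIC))
E
```

```text
[ 0.53585761 -0.03271782  0.10207915]
[ 0.0804 -0.001  -0.14  ]
```

View pics/peg2.png

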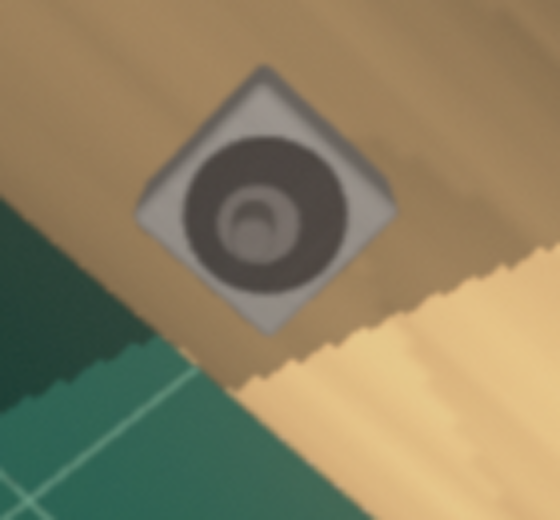

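The close view shows the block's top corners at (264,82), (138,214), (268,334) and (396,212). The peg's top is at about (254,235), low and slightly left of the block's middle.

```bash
python3 - <<'E'
from h import *
f=dict(np.load("w2.npz"))
w=lambda u,v,z: px2w(f,(u+.5)/4-.5+190,(v+.5)/4-.5+130,z)
p=w(254,235,.047); b=[w(*q,.034) for q in[(264,82),(138,214),(268,334),(396,212)]]
c=np.mean(b,0); print("peg",p,"blk",np.round(b,4),c,"disc",w(258,224,.036),w(265,215,.034))
e=(b[3]-b[2]); print("yaw",np.degrees(np.arctan2(e[1],e[0])), np.linalg.norm(e)); e=b[0]-b[3];print(np.degrees(np.arctan2(-e[0],e[1])))
d=np.array([-.0642,-.1518]);d/=np.linalg.norm(d); yaw=np.arctan2(-d[1],-d[0]); print("yaw",np.degrees(yaw))
plan([.6106,-.1630,.115],yaw)
E
```

```text
peg [ 0.54182504 -0.01546786  0.047     ] blk [[ 0.5587  0.0019  0.034 ]
 [ 0.5253 -0.0017  0.034 ]
 [ 0.528  -0.0351  0.034 ]
 [ 0.5616 -0.0319  0.034 ]] [ 0.54338648 -0.01668918  0.034     ] disc [ 0.54122957 -0.01687617  0.036     ] [ 0.54289062 -0.01684222  0.034     ]
yaw 5.53726744111897 0.03366010019085166
4.873262758461506
yaw 67.07528779957276
plan [-0.103  0.282 -0.025] [ 0.002 -0.001 -0.201]
```

jog_arm(motion="100 -0.034 0.094 -0.025 0 0 -0.067; 100 -0.068 0.188 -0.025 0 0 -0.134; 100 -0.103 0.282 -0.025 0 0 -0.201; 100 -0.103 0.282 -0.025 0 0 -0.201; 100 -0.103 0.282 -0.025 0 0 -0.201")

```text
time: 4.3
tool_pos: [0.6101, -0.1624, 0.1145]
tool_rot: [0.001, 0.833, 0.553, 0.001]
contact_force: [0.1, -0.1, 0.2]
gripper_width: 1.0
grasp_force: 0.0
```

```bash
python3 - <<'E'
from h import *
f=grab_frame("wrist"); np.savez("w3",**f)
for t in ["stay_knob","third_hole"]:
    print(t,[(np.round(x["at"],4),round(x["p"],2)) for x in place_of("wrist",t)[:2]])
print(tool()[0],state()["time"]); plan([.6106,-.1630,.050],np.radians(67))
cv2.imwrite("pics/w3.png",f["color"][:,:,::-1])
E
```

```text
stay_knob [(array([ 0.6119, -0.1628,  0.064 ]), 0.74)]
third_hole [(array([ 0.6439, -0.0883,  0.0391]), 0.59)]
[ 0.60908917 -0.16069221  0.11337064] 4.45
plan [-0.003  0.004  0.127] [ 0.    -0.     0.003]
```

View pics/w3.png

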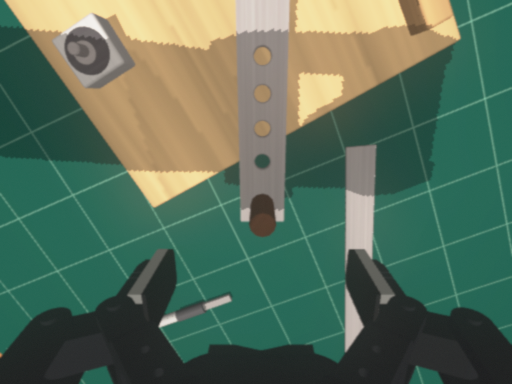

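The stay stands upright in the picture at column 262, midway between the fingers at 175 and 347. I'll go down and grip.

jog_arm(motion="100 0 0 0.065 0 0 0; 100 0 0 0.127 0 0 0; 60 0 0 0.127 0 0 0; 0 0 0 0.127 0 0 0; 0 0 0 0.127 0 0 0")

```text
time: 5.08
tool_pos: [0.6104, -0.1616, 0.0514]
tool_rot: [0.001, 0.833, 0.553, 0.001]
contact_force: [1.0, -0.1, 0.9]
gripper_width: 0.38
grasp_force: 0.0
```

jog_arm(motion="0 0 0 0 0 0 0; 0 0 0 0 0 0 0; 0 0 0 0 0 0 0; 0 0 0 0 0 0 0; 0 0 0 0 0 0 0")

```text
time: 5.7
tool_pos: [0.6094, -0.1616, 0.0496]
tool_rot: [0.0, 0.833, 0.553, 0.0]
contact_force: [0.4, -2.4, 3.7]
gripper_width: 0.189
grasp_force: 58.7
```

The knob is gripped (58.7 N). I'll plan the lift and swing with the linkage model, tracking the commanded pose.

```bash
cat >> h.py <<'E'
import json
H=np.array([.6834,.2071]); P0=np.array([.5416,-.0163])
def pose(Q,psi,th,L=.165,h=.013):
    d=np.array([np.cos(psi),np.sin(psi)]); r=L*np.cos(th)-h*np.sin(th)
    p=np.r_[Q+r*d,.037+L*np.sin(th)+h*np.cos(th)]
    yaw=psi+np.pi; x=np.array([np.cos(yaw),np.sin(yaw),0]);y=np.array([np.sin(yaw),-np.cos(yaw),0])
    return p,Rn.from_rotvec(-y*th).as_matrix()@np.column_stack([x,y,[0,0,-1.]])
def fin(P):
    from scipy.optimize import fsolve
    Q=fsolve(lambda q:[np.hypot(*(q-H))-.22,np.hypot(*(q-P))-.084],P+[.084,.005]); d=P-Q
    return Q,np.arctan2(d[1],d[0])%(2*np.pi)
def load(): c=json.load(open("cmd.json")); return np.array(c["p"]),np.array(c["R"])
def save(p,R): json.dump({"p":list(p),"R":np.array(R).tolist()},open("cmd.json","w"))
def applied(d,r): p,R=load(); save(p+R@np.array(d)*.5,R@Rn.from_rotvec(np.array(r)*1.5).as_matrix())
def rel(g,base=None):
    p,R=base or load(); d=R.T@(g[0]-p)/.5; r=Rn.from_matrix(R.T@g[1]).as_rotvec()/1.5
    print("0",*d.round(4),*r.round(4),";"); return d,r
E
python3 - <<'E'
from h import *
psi0=np.radians(247.07); K=np.array([.6105,-.1626]); Q0=K-.165*np.array([np.cos(psi0),np.sin(psi0)])
f0=np.arctan2(*(Q0-H)[::-1]); Qf,psif=fin(P0); f1=np.arctan2(*(Qf-H)[::-1])
print(Q0,np.hypot(*(Q0-H)),"f",f0,f1,"Qf",Qf,"psif",np.degrees(psif))
p,R=pose(Q0,psi0,0); save(p,R)
H2=np.hypot(*(Q0-H))
print("lift"); 
for th in(.055,.11,.165,.22): rel(pose(Q0,psi0,th))
b=pose(Q0,psi0,.22)
print("swing")
n=15
for k in range(1,n+1):
    s=k/n; fa=f0+(f1-f0)*s; r=H2+(.22-H2)*s; Q=H+r*np.array([np.cos(fa),np.sin(fa)])
    g=pose(Q,psi0+(psif-psi0)*s,.22); rel(g,b)
    if k%5==0: print(g[0]); b=g
E
```

```text
[ 0.67478503 -0.01063805] 0.21790840914789555 f -1.6103414647909742 -1.8402680247782717 Qf [ 0.62483111 -0.00496057] psif 187.7582282911405
lift
0 0.0019 -0.0 -0.0181 -0.0 -0.0367 -0.0 ;
0 0.0048 -0.0 -0.0361 0.0 -0.0733 0.0 ;
0 0.0088 -0.0 -0.0539 -0.0 -0.11 0.0 ;
0 0.0136 -0.0 -0.0714 0.0 -0.1467 -0.0 ;
swing
0 -0.0018 -0.028 0.0004 0.01 0.0 0.0449 ;
0 -0.002 -0.0559 0.0004 0.0201 -0.0 0.0898 ;
0 -0.0007 -0.0837 0.0001 0.0301 -0.0 0.1347 ;
0 0.0022 -0.1112 -0.0005 0.0402 0.0 0.1796 ;
0 0.0066 -0.1383 -0.0015 0.0502 0.0 0.2245 ;
[ 0.55078128 -0.1262839   0.08569455]
0 -0.0033 -0.0271 0.0007 0.01 -0.0 0.0449 ;
0 -0.005 -0.0542 0.0011 0.0201 0.0 0.0898 ;
0 -0.0053 -0.0811 0.0012 0.0301 0.0 0.1347 ;
0 -0.004 -0.1078 0.0009 0.0402 0.0 0.1796 ;
0 -0.0012 -0.1341 0.0003 0.0502 -0.0 0.2245 ;
[ 0.50109751 -0.081251    0.08569455]
0 -0.0045 -0.0258 0.001 0.01 0.0 0.0449 ;
0 -0.0075 -0.0516 0.0017 0.0201 0.0 0.0898 ;
0 -0.009 -0.0773 0.002 0.0301 0.0 0.1347 ;
0 -0.009 -0.1028 0.002 0.0402 0.0 0.1796 ;
0 -0.0076 -0.1279 0.0017 0.0502 0.0 0.2245 ;
[ 0.46809297 -0.02631462  0.08569455]
```

jog_arm(motion="0 0.002 0 -0.018 0 -0.037 0; 0 0.005 0 -0.036 0 -0.073 0; 0 0.009 0 -0.054 0 -0.11 0; 0 0.0136 0 -0.0714 0 -0.1467 0; 0 0.0136 0 -0.0714 0 -0.1467 0")

```text
time: 6.32
tool_pos: [0.6121, -0.1551, 0.0853]
tool_rot: [0.061, 0.828, 0.55, -0.092]
contact_force: [0.2, -2.7, 0.8]
gripper_width: 0.192
grasp_force: 58.5
```

jog_arm(motion="0 -0.0018 -0.028 0.0004 0.01 0 0.0449; 0 -0.002 -0.0559 0.0004 0.0201 0 0.0898; 0 -0.0007 -0.0837 0.0001 0.0301 0 0.1347; 0 0.0022 -0.1112 -0.0005 0.0402 0 0.1796; 0 0.0066 -0.1383 -0.0015 0.0502 0 0.2245")

```text
time: 6.95
tool_pos: [0.5487, -0.1244, 0.0839]
tool_rot: [0.043, 0.911, 0.399, -0.1]
contact_force: [1.4, 0.6, 0.1]
gripper_width: 0.191
grasp_force: 58.5
```

jog_arm(motion="0 -0.0033 -0.0271 0.0007 0.01 0 0.0449; 0 -0.005 -0.0542 0.0011 0.0201 0 0.0898; 0 -0.0053 -0.0811 0.0012 0.0301 0 0.1347; 0 -0.004 -0.1078 0.0009 0.0402 0 0.1796; 0 -0.0012 -0.1341 0.0003 0.0502 0 0.2245")

```text
time: 7.58
tool_pos: [0.4991, -0.0792, 0.0839]
tool_rot: [0.025, 0.966, 0.237, -0.106]
contact_force: [1.5, 0.7, 0.4]
gripper_width: 0.187
grasp_force: 58.5
```

jog_arm(motion="0 -0.0045 -0.0258 0.001 0.01 0 0.0449; 0 -0.0075 -0.0516 0.0017 0.0201 0 0.0898; 0 -0.009 -0.0773 0.002 0.0301 0 0.1347; 0 -0.009 -0.1028 0.002 0.0402 0 0.1796; 0 -0.0076 -0.1279 0.0017 0.0502 0 0.2245")

```text
time: 8.2
tool_pos: [0.4662, -0.0244, 0.084]
tool_rot: [0.006, 0.992, 0.067, -0.109]
contact_force: [1.4, 1.2, 0.1]
gripper_width: 0.189
grasp_force: 58.5
```

```bash
python3 - <<'E'
from h import *
for a in [([.0136,0,-.0714],[0,-.1467,0]),([.0066,-.1383,-.0015],[.0502,0,.2245]),([-.0012,-.1341,.0003],[.0502,0,.2245]),([-.0076,-.1279,.0017],[.0502,0,.2245])]: applied(*a)
print(load(),tool(),state()["contact_force"],state()["time"])
f=grab_frame("wrist"); np.savez("w4",**f)
for t in ["stay_knob","third_hole","peg_block"]:
    print(t,[(np.round(x["at"],4),round(x["p"],2)) for x in place_of("wrist",t)[:2]])
cv2.imwrite("pics/w4.png",cv2.resize(f["color"][:260,160:370,::-1],None,fx=2.3,fy=2.3,interpolation=cv2.INTER_CUBIC))
E
```

```text
(array([ 0.46807736, -0.02635236,  0.08569222]), array([[ 9.66963448e-01,  1.34980577e-01, -2.16245077e-01],
       [ 1.31715288e-01, -9.90848243e-01, -2.95100301e-02],
       [-2.18249336e-01,  5.23379354e-05, -9.75893040e-01]])) (array([ 0.46622064, -0.02443761,  0.0840353 ]), array([[ 0.96718163,  0.13497395, -0.21527128],
       [ 0.13232243, -0.9908457 , -0.02675009],
       [-0.21691119, -0.00261302, -0.97618784]])) [1.3923909  1.21388262 0.13240661] 8.2
stay_knob [(array([ 0.4735, -0.0243,  0.0964]), 0.95)]
third_hole [(array([ 0.5431, -0.012 ,  0.056 ]), 0.91), (array([ 0.5408, -0.0187,  0.0105]), 0.74)]
peg_block [(array([ 0.5409, -0.016 ,  0.0126]), 0.56)]
```

View pics/w4.png

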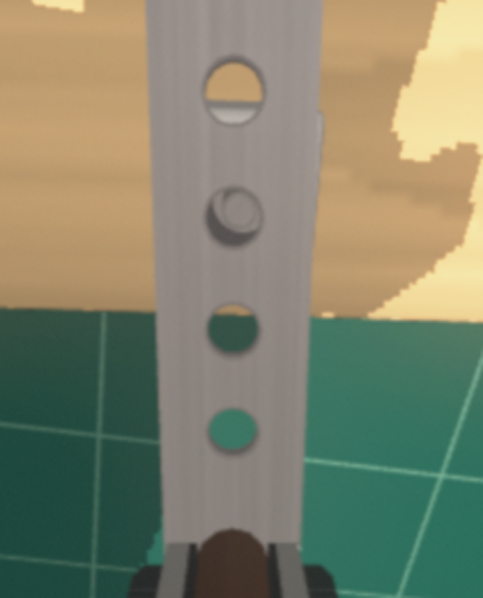

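The third hole is at (234,215) in the crop, and the peg's top shows inside it at about (240,212). I'll compare where each will be once the stay is down.

```bash
python3 - <<'E'
from h import *
f=dict(np.load("w4.npz"))
w=lambda u,v,z: px2w(f,(u+.5)/2.3-.5+160,(v+.5)/2.3-.5,z)
th=.2185; psi=np.radians(187.76); d=np.array([np.cos(psi),np.sin(psi)]);n=np.array([-d[1],d[0]])
pg=w(239,212,.047); g=f["range_z"]
for k,(u,v) in {60:(235,90),84:(234,215),108:(232,328),132:(232,430)}.items():
    z=.037+k/1000*np.sin(th)+.005*np.cos(th); h=w(u,v,z)
    hd=h[:2]+d*(k/1000*(1-np.cos(th))+.005*np.sin(th)); print(k,h.round(4),"down",hd.round(4),"depthz near",px2w(f,(u+38)/2.3+160,v/2.3).round(4))
    if k==84: e=pg[:2]-hd; print("peg",pg.round(4),"err along d",e@d,"across n",e@n)
E
```

```text
60 [ 0.5653 -0.0119  0.0549] down [ 0.5628 -0.0122] depthz near [ 0.566  -0.0195  0.0528]
84 [ 0.5429 -0.0148  0.0601] down [ 0.5398 -0.0152] depthz near [ 0.5429 -0.0231  0.0558]
peg [ 0.5407 -0.0162  0.047 ] err along d -0.0007703926271909508 across n 0.0011163147219921366
108 [ 0.5204 -0.0174  0.0653] down [ 0.5168 -0.0179] depthz near [ 0.5202 -0.0261  0.0623]
132 [ 0.4981 -0.0205  0.0705] down [ 0.4939 -0.0211] depthz near [ 0.4967 -0.0298  0.0662]
```

```bash
python3 - <<'E'
from h import *
P=P0+[.0009,-.0010]; Q,psi=fin(P); print(Q,np.degrees(psi))
for t in(.22,.19,.16,.145): rel(pose(Q,psi,t))
b=pose(Q,psi,.145); print("next")
for t in(.135,.125,.115,.105,.095): rel(pose(Q,psi,t),b)
b=pose(Q,psi,.095); print("next")
for t in(.075,.055,.035,.015,.0): rel(pose(Q,psi,t),b)
E
```

```text
[ 0.6256206  -0.00517704] 188.2979606974351
0 0.0015 0.0036 -0.0003 -0.0013 0.0 -0.0061 ;
0 0.0009 0.0036 0.0096 -0.0012 0.02 -0.0062 ;
0 0.0006 0.0036 0.0195 -0.0012 0.04 -0.0062 ;
0 0.0005 0.0036 0.0245 -0.0011 0.05 -0.0062 ;
next
0 -0.0002 -0.0 0.0033 0.0 0.0067 -0.0 ;
0 -0.0005 -0.0 0.0066 0.0 0.0133 0.0 ;
0 -0.0006 0.0 0.0099 0.0 0.02 -0.0 ;
0 -0.0008 -0.0 0.0132 0.0 0.0267 -0.0 ;
0 -0.0009 -0.0 0.0165 0.0 0.0333 -0.0 ;
next
0 -0.0005 0.0 0.0066 -0.0 0.0133 0.0 ;
0 -0.0008 -0.0 0.0132 -0.0 0.0267 0.0 ;
0 -0.001 -0.0 0.0198 0.0 0.04 0.0 ;
0 -0.001 0.0 0.0265 0.0 0.0533 -0.0 ;
0 -0.001 -0.0 0.0314 0.0 0.0633 0.0 ;
```

jog_arm(motion="0 0.0015 0.0036 -0.0003 -0.0013 0 -0.0061; 0 0.0009 0.0036 0.0096 -0.0012 0.02 -0.0062; 0 0.0006 0.0036 0.0195 -0.0012 0.04 -0.0062; 0 0.0005 0.0036 0.0245 -0.0011 0.05 -0.0062; 0 0.0005 0.0036 0.0245 -0.0011 0.05 -0.0062")

```text
time: 9.02
tool_pos: [0.4637, -0.0275, 0.0727]
tool_rot: [0.005, 0.995, 0.073, -0.072]
contact_force: [0.2, 2.2, -0.7]
gripper_width: 0.194
grasp_force: 58.5
```

```bash
python3 - <<'E'
from h import *
applied([.0005,.0036,.0245],[-.0011,.05,-.0062])
print(state()["contact_force"],state()["time"])
f=grab_frame("wrist"); np.savez("w5",**f)
cv2.imwrite("pics/w5.png",cv2.resize(f["color"][:200,190:330,::-1],None,fx=4,fy=3*4/3,interpolation=cv2.INTER_CUBIC)[:600])
E
```

```text
[ 0.21554402  2.17317061 -0.74811852] 9.025
```

View pics/w5.png

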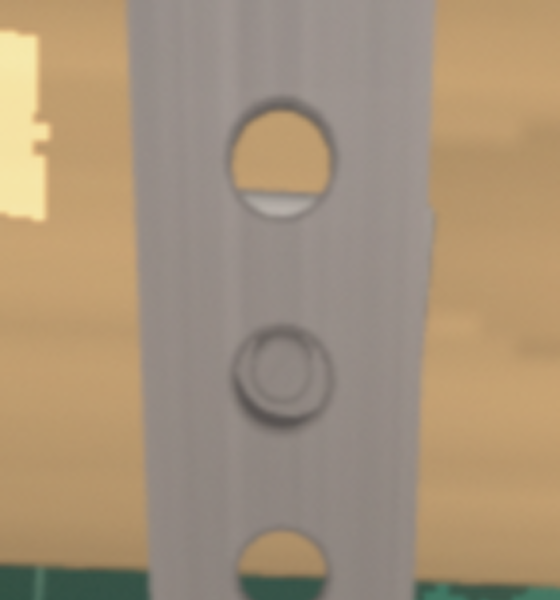

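In the crop, the hole is centred at (283,378) and the peg's top at (280,367), so they line up sideways. I'll check the lengthwise error before lowering.

```bash
python3 - <<'E'
from h import *
f=dict(np.load("w5.npz"))
w=lambda u,v,z: px2w(f,(u+.5)/4-.5+190,(v+.5)/4-.5,z)
psi=np.radians(188.3); d=np.array([np.cos(psi),np.sin(psi)]);n=np.array([-d[1],d[0]])
pg=w(280,367,.047); print(px2w(f,(283+70)/4+190,378/4),pg)
for th in(.145,.115):
    h=w(283,378,.037+.084*np.sin(th)+.005*np.cos(th)); hd=h[:2]+d*(.084*(1-np.cos(th))+.005*np.sin(th)); e=pg[:2]-hd
    hu=h[:2]+d*.005*np.sin(th); e2=pg[:2]-hu
    print(th,hd,"down err",e@d,e@n,"at underside",e2@d)
E
```

```text
[ 0.54200674 -0.0249241   0.05224424] [ 0.54136706 -0.01593504  0.047     ]
0.145 [ 0.53961208 -0.0165769 ] down err -0.0018292560847565677 -0.000381795842376328 at underside -0.0009477521780377453
0.115 [ 0.53970605 -0.01656044] down err -0.0017338946969793708 -0.0003790687485296618 at underside -0.0011790565793735565
```

```bash
python3 - <<'E'
from h import *
P=P0+[.0022,-.0006]; Q,psi=fin(P)
for t in(.145,.135,.125,.115,.105): rel(pose(Q,psi,t))
b=pose(Q,psi,.105); print("next")
for t in(.095,.085,.075,.065,.055): rel(pose(Q,psi,t),b)
b=pose(Q,psi,.055); print("next")
for t in(.044,.033,.022,.011,.0): rel(pose(Q,psi,t),b)
E
```

```text
0 0.0027 -0.0019 -0.0004 0.0009 0.0 0.0062 ;
0 0.0024 -0.0019 0.0029 0.0009 0.0067 0.0062 ;
0 0.0022 -0.0019 0.0062 0.0008 0.0133 0.0062 ;
0 0.002 -0.0019 0.0095 0.0008 0.02 0.0062 ;
0 0.0019 -0.0019 0.0128 0.0008 0.0267 0.0062 ;
next
0 -0.0002 0.0 0.0033 -0.0 0.0067 -0.0 ;
0 -0.0005 0.0 0.0066 -0.0 0.0133 -0.0 ;
0 -0.0006 -0.0 0.0099 0.0 0.02 -0.0 ;
0 -0.0008 0.0 0.0132 -0.0 0.0267 -0.0 ;
0 -0.0009 0.0 0.0165 -0.0 0.0333 -0.0 ;
next
0 -0.0003 -0.0 0.0036 0.0 0.0073 0.0 ;
0 -0.0005 -0.0 0.0073 0.0 0.0147 0.0 ;
0 -0.0007 -0.0 0.0109 0.0 0.022 0.0 ;
0 -0.0008 -0.0 0.0145 0.0 0.0293 0.0 ;
0 -0.0009 -0.0 0.0182 -0.0 0.0367 0.0 ;
```

jog_arm(motion="0 0.0027 -0.0019 -0.0004 0.0009 0 0.0062; 0 0.0024 -0.0019 0.0029 0.0009 0.0067 0.0062; 0 0.0022 -0.0019 0.0062 0.0008 0.0133 0.0062; 0 0.002 -0.0019 0.0095 0.0008 0.02 0.0062; 0 0.0019 -0.0019 0.0128 0.0008 0.0267 0.0062")

```text
time: 9.7
tool_pos: [0.4643, -0.0266, 0.0664]
tool_rot: [0.004, 0.996, 0.069, -0.052]
contact_force: [0.5, 1.7, -0.6]
gripper_width: 0.189
grasp_force: 58.5
```

jog_arm(motion="0 -0.0002 0 0.0033 0 0.0067 0; 0 -0.0005 0 0.0066 0 0.0133 0; 0 -0.0005 0 0.0066 0 0.0133 0; 0 -0.0006 0 0.0099 0 0.02 0; 0 -0.0006 0 0.0099 0 0.02 0")

```text
time: 10.32
tool_pos: [0.4631, -0.0266, 0.0613]
tool_rot: [0.002, 0.997, 0.069, -0.037]
contact_force: [-0.2, 2.0, -1.0]
gripper_width: 0.192
grasp_force: 58.5
```

Still no reaction, so the hole is passing over the peg. I'll keep lowering.

jog_arm(motion="0 -0.0002 0 0.0033 0 0.0067 0; 0 -0.0004 0 0.0066 0 0.0133 0; 0 -0.0005 0 0.0099 0 0.02 0; 0 -0.0006 0 0.0132 0 0.0267 0; 0 -0.0006 0 0.0132 0 0.0267 0")

```text
time: 10.95
tool_pos: [0.4624, -0.0268, 0.0548]
tool_rot: [0.001, 0.997, 0.069, -0.017]
contact_force: [-0.2, 1.5, -0.7]
gripper_width: 0.186
grasp_force: 58.5
```

jog_arm(motion="0 0 0 0.002 0 0.005 0; 0 -0.0001 0 0.004 0 0.009 0; 0 -0.0001 0 0.006 0 0.014 0; 0 -0.0001 0 0.0075 0 0.018 0; 0 -0.0001 0 0.0075 0 0.018 0")

```text
time: 11.58
tool_pos: [0.4623, -0.0269, 0.0513]
tool_rot: [0.0, 0.998, 0.069, -0.004]
contact_force: [-1.0, 0.5, 1.2]
gripper_width: 0.187
grasp_force: 58.6
```

```bash
python3 - <<'E'
from h import *
f=grab_frame("wrist"); np.savez("w6",**f)
for v in (40,90,140,180): print(px2w(f,240,v).round(4),px2w(f,282,v).round(4))
cv2.imwrite("pics/w6.png",cv2.resize(f["color"][:240,160:360,::-1],None,fx=2.5,fy=2.5,interpolation=cv2.INTER_CUBIC))
E
```

```text
[ 0.5636 -0.0037  0.0401] [ 0.5661 -0.0228  0.0408]
[ 0.542  -0.0062  0.0406] [ 0.5447 -0.0263  0.0404]
[ 0.5179 -0.009   0.04  ] [ 0.5211 -0.0301  0.0415]
[ 0.497  -0.0114  0.0408] [ 0.5001 -0.0335  0.041 ]
```

View pics/w6.png

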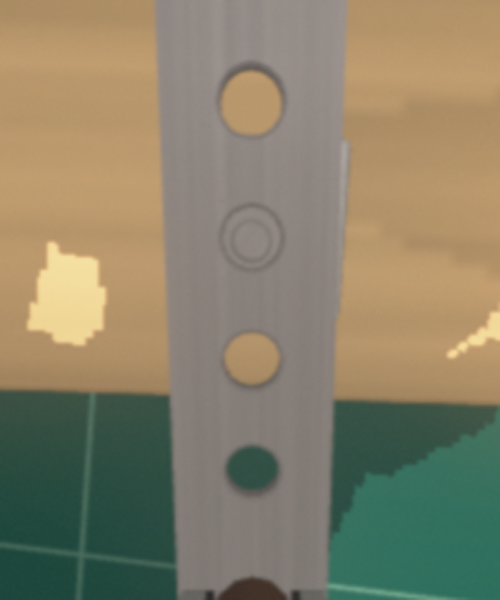

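The peg stands inside the third hole at (252,239), and the strip is flat at about 41 mm. I'll let go and go straight up.

jog_arm(motion="60 0 0 0 0 0 0; 60 0 0 0 0 0 0; 60 0 0 0 0 0 0; 60 0 0 0 0 0 0; 60 0 0 -0.03 0 0 0")

```text
time: 12.25
tool_pos: [0.4613, -0.0266, 0.0655]
tool_rot: [-0.0, 0.998, 0.069, -0.005]
contact_force: [0.1, -0.3, 0.5]
gripper_width: 0.602
grasp_force: 0.0
```

jog_arm(motion="60 0 0 -0.05 0 0 0; 60 0 0 -0.12 0 0 0; 60 0 0 -0.22 0 0 0; 60 0 0 -0.3 0 0 0; 60 0 0 -0.3 0 0 0")

```text
time: 12.88
tool_pos: [0.4661, -0.0271, 0.222]
tool_rot: [0.002, 0.998, 0.069, 0.001]
contact_force: [0.4, 0.8, 0.4]
gripper_width: 0.598
grasp_force: 0.0
```

```bash
python3 - <<'E'
from h import *
f=grab_frame("wrist")
for t in ["stay_knob","third_hole","peg_block"]:
    print(t,[(np.round(x["at"],4),round(x["p"],2)) for x in place_of("wrist",t)[:2]])
m=cut_out("wrist","stay"); 
if m:
    ys,xs=np.nonzero(cv2.erode(m[0]["pixels"].astype(np.uint8),np.ones((5,5)))); i=np.linspace(0,len(xs)-1,400).astype(int)
    A=np.array([px2w(f,xs[k],ys[k]) for k in i]); A=A[(A[:,2]<.05)&(A[:,2]>.036)]
    print(len(A),np.linalg.lstsq(np.c_[A[:,:2],np.ones(len(A))],A[:,2],rcond=None)[0],A[:,2].mean())
print(state()["contact_force"],tool()[0])
E
```

```text
stay_knob [(array([ 0.4639, -0.0272,  0.0628]), 0.73)]
third_hole [(array([ 0.5417, -0.0154,  0.0398]), 0.71), (array([0.5681, 0.1545, 0.0152]), 0.71)]
peg_block [(array([ 0.5398, -0.0165,  0.0134]), 0.68)]
372 [0.00199803 0.00585182 0.03969805] 0.04070989758616285
[ 0.18489304  0.15774191 -0.26507212] [ 0.4626793  -0.02644809  0.21453064]
```

The stay is level (slope about 0.006) with the third hole on the peg, and the gripper is clear. Handing in.

```bash
python3 -c "
from plant import *
print(job_done())"
```

```text
the job is handed in; nothing more can be done
None
```

The stay's third hole is over the peg, the stay lies flat and level, the gripper is clear, and the job was handed in at about 13 s; no verdict was returned.

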